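# Refit the sealer timer's push knob

### The arm

A 6-joint arm with a two-finger parallel gripper is mounted at the origin on a cart in front of the work surface, level with it; the furniture and walls round the work are solid. World frame = base frame: x ahead of the robot, y to its left, z up, the work surface at z = 0. Lengths are in m, angles in rad, forces in N, time in s.
With the tool pointing down it reaches from about 0.4 to 0.825 m from the base axis. Payload 7 kg.
Tool frame: the origin (TCP) lies midway between the tips of the shut fingers; the grasp point (between the pads) lies 19 mm behind it; z points along the fingers, x is the direction in which the jaws open and shut, and the axes are right-handed (so a half turn about z gives the same grasp; the last joint's range is limited). The gripper opens to 88 mm and grips with 3 to 60 N. Pads are 19 mm wide; open, the fingers measure 130 mm over their backs; the gripper's body (78 mm by 193 mm) begins 47 mm behind the grasp point.
Start: joints at [-0.926, 0.359, 0.012, 0, -1.224, -0.288], TCP at [0.236, -0.632, 0.227] pointing down, gripper open.
Joint ranges: [-3.07, 3.07], [-1.43, 2.12], [-1.02, 1.25], [-3.03, 1.67], [-3.05, -0], [-3.03, 3.03]. Speed limits (rad/s): [2.39, 2.39, 3.01, 3.14, 3.14, 3.14].

### API

Orientations are given as [roll, pitch, yaw] about the fixed x, y, z axes, in that order (R = Rz(yaw) Ry(pitch) Rx(roll)).
In Python, from station import arm, viewer, ticket gives the robot as it stands. The module is installed in compiled form; this text tells all that it offers.
- The arm moves only by the tool step_arm, never from a script. Its argument "targets" is a list of rows, each a list of 3 entries, a list of its own where there are three numbers: the shift along the tool's x, y, z in m, then the turn, a rotation vector about the tool's x, y, z in degrees, then the opening, from -1 (shut) to 1 (fully open), so that 0 is half open. A call has exactly 8 rows; each row shifts and turns the commanded pose from where the row before left it, along the tool's axes as they then stand; what a row does not reach is not made up. A row lasts 1/10 s, in which the tool goes at most 50 mm and 8.59 degrees, less where a joint would pass 70% of its speed; a pose out of reach is approached as far as the arm can. A call is refused whole if a number of a shift passes 0.05 or a number of a turn 8.59, either way. A call with a gripper value outside its range is refused whole. The fingers move at their own pace and stop on an object; "grip_force" is the grip in N (left out, the last holds). Time passes only in rows, so rows that do not move let the fingers close, or fill a call up. It gives the time, the measured TCP pose, the force and the opening at its end, in the units of the state.
- arm.get_state(): the state, without advancing time (a new reading comes with each control period).
- viewer.grab_frame(name): name is "scene" or "top"; returns (picture, depth): 400x640x3 uint8, red, green, blue; 400x640 float32, m along the optical axis (not along the pixel's ray), 0 where there is no reading.
- viewer.calibration(name): a dict with "fov_y" (degrees; the focal length in pixels is half the picture's height over the tangent of half this angle, whatever the lens; pixels are square), "cx", "cy" (the principal point, pixels), "distortion" ([k1, k2, p1, p2, k3] as OpenCV has them; the pictures are not rectified), "world_to_cam" (4x4, takes a point from world to camera coordinates). Camera axes: x right, y up, looking along -z (the intrinsics and any distortion apply to the point x, -y, -z); pixel columns grow to the right and rows downward; lengths in m; the calibration is good to about 2 mm. A picture is of the moment at which its call begins. calibration takes no time and is no camera call.
- ticket.job_done(): hands the job in, once; it reports no verdict.
The state is a dict: "t": time; "q": joint angles; "qd": joint speeds; "joint_efforts": joint torques, N m; "eef_pos": TCP position; "ee_rot": TCP orientation; "force": force on the tool from outside, world axes, zero at the start; "moment": the same for the moment, N m; "width": finger opening in m.
Only numpy, scipy, OpenCV 4.12 (cv2) and the standard library are available. Lean on these libraries where they do the work, as an engineer would, in place of code of your own. Each camera call takes 0.05 s, during which the arm holds its last target.

### The job

The timer box of the bag sealer has lost its knob. Pick up the loose knob, turn it so that the flat in its bore matches the flat of the D-shaped shaft on the box, and push it fully home on the shaft. Then press the knob all the way in against the shaft's spring and keep pressing: finish while the gripper is still on the knob holding it in, and leave the tape measure and the two vials alone.

Things in the scene. Friction and masses are not known exactly. Their poses are not given: they have to be found in the camera images.
- knob_center (a point): Loose knob upright on the table: black round skirt (50 mm across at the foot, 45 at its top, 16 mm high), on it a grey bar grip (46 mm along the knob's x, 16 mm wide along y, from 16 to 40 mm above the underside). 60 g. This point: on the axis, 20 mm above the underside; z up. A white pointer line on top of the bar and down one end shows +x. The knob is 40 mm high.
- knob: The same knob and axes; origin on its axis at the underside. From below it has a blind D-shaped bore, 14 mm deep, 16 mm round diameter, with its flat 2.5 mm from the axis on the +x side, the side of the white pointer line.
- knob_pointer (a point): White pointer line on the end face of the knob's bar: 23 mm from the knob's axis on its +x side, 28 mm above its underside; same axes as knob_center.
- shaft_shoulder (a point): Top centre of the round dark steel shoulder (32 mm across) at the foot of the D-shaft on the timer box, 67 mm above the table when not pressed. +x points to the shaft's flat, as does a white line on the shoulder; z up. Knob home: its underside on the shoulder (knob_center 20 mm above this point), both +x the same way; it slips on freely within about 7 degrees and 1 mm.
- shaft_tip (a point): Top centre of the brass D-shaft, 13 mm above the shoulder: 14 mm round diameter, flat 1.5 mm from the axis on the +x side (same axes as shaft_shoulder), top 1.5 mm tapered by 1 mm. A brake keeps the shaft from turning (1 N m); do not try to turn it.
- timer_box: Grey box with black top, 110 x 140 x 55 mm, fixed to the table; origin under its centre. The shaft's axis is at (0, 25) mm from the origin in the box's axes. Lamps and a red rocker on its other half do nothing.
- plunger (a joint): How far the shaft is pressed into the box, in m: 0 out, 0.007 fully in. A spring pushes it back out, with about 3 N at 0 rising to 10 N at 0.007, where it meets a solid stop.
- tape_measure: Bystander: yellow and black pocket tape measure, 40 x 67 x 61 mm, standing between knob and box; origin at its underside.
- vial_orange: Bystander: small amber vial with orange cap, 20 mm across, 46 mm high; origin at its underside.
- vial_blue: Bystander: small amber vial with blue cap, 20 mm across, 46 mm high; origin at its underside.
Mind the look-alikes: they are no part of the job. Of the things shaped like the knob, the black one is meant.

How it is judged:
On the way, in this order (a step that is already met when the one before it is completed fails the run):
1. the knob is lifted off the table in the gripper (height (world z) of knob_center above 0.04 m and contact force between the fingers and knob above 1 N), for 0.1 s.
2. the knob is fully home on the D-shaft (z of knob_center in the frame of shaft_shoulder between 0.017 and 0.0225 m and horizontal distance between knob_center and shaft_shoulder below 0.003 m and angle between knob_center's own z axis and vertical below 0.12 rad and x of knob_pointer in the frame of shaft_shoulder above 0.0205 m), for 0.2 s.
At the end, for the whole second after the job is handed in: The knob sits on the D-shaft's shoulder (within 2.5 mm in height, 3 mm sideways, 7 degrees of tilt), its pointer on the side of the flat within about 25 degrees; the shaft is pressed in more than 4.5 of its 7 mm, and the gripper's fingers are still on the knob with more than 1 N (all of step 2 and value of joint plunger above 0.0045 m and contact force between the fingers and knob above 1 N); the arm keeps its last pose, push and grip.
It fails at once if a bystander is pushed more than 3 cm or lifted (tape measure, vials) (distance of any of tape_measure, vial_orange, vial_blue from where it was at the start of the episode above 0.03 m).
It fails at once if a vial or the tape measure is knocked over (angle between any of tape_measure, vial_orange, vial_blue's own z axis and vertical above 0.6 rad).
It also fails if it takes over 32 s, if anything falls off the work surface, if the arm or the gripper's body presses on something with over 40 N, if the wrist force passes 120 N, or if a joint passes its speed limit or range.

## Working session

There is one attempt and no reset: what is moved stays moved. The work goes in short steps, Python scripts to look and compute and a tool call to move; the robot and the scene stay as the last step left them, time stands still between calls to the robot, and variables do not carry over. Pictures are saved under pics/ and viewed, and the job is handed in when it is done.

Besides the shell and the picture viewer there is one more tool, called after "Request:" in YAML: its name, and indented under it one key for each argument. step_arm: Moves the arm, as the interface text tells. Its arguments: {"type":"object","properties":{"targets":{"type":"array"},"grip_force":{"type":"number"}},"required":["targets"]}

```bash
mkdir -p pics; cat > h.py <<'E'
import numpy as np, cv2
from station import arm, viewer, ticket
def K(c):
    f=200/np.tan(np.radians(c['fov_y']/2)); return np.array([[f,0,c['cx']],[0,f,c['cy']],[0,0,1.]])
def ray(c,uv):
    n=cv2.undistortPoints(np.array(uv,float).reshape(-1,1,2),K(c),np.array(c['distortion'],float)).reshape(-1,2)
    d=np.c_[n[:,0],-n[:,1],-np.ones(len(n))]; M=np.array(c['world_to_cam']); R=M[:3,:3]
    return -R.T@M[:3,3], d@R
def onplane(c,uv,z):
    o,d=ray(c,uv); return o+d*((z-o[2])/d[:,2])[:,None]
def proj(c,P):
    M=np.array(c['world_to_cam']);p=np.atleast_2d(P)@M[:3,:3].T+M[:3,3]
    p=p*[1,-1,-1]; return cv2.projectPoints(p.reshape(-1,1,3),np.zeros(3),np.zeros(3),K(c),np.array(c['distortion'],float))[0].reshape(-1,2)
def depthpts(c,D):
    v,u=np.mgrid[0:400,0:640]; o,d=ray(c,np.c_[u.ravel(),v.ravel()]); return (o+d*D.ravel()[:,None]).reshape(400,640,3)
E
python3 - <<'E'
from h import *
for n in('scene','top'):
    p,d=viewer.grab_frame(n); cv2.imwrite(f'pics/{n}0.png',p[:,:,::-1]); np.savez(f'{n}0.npz',p=p,d=d); c=viewer.calibration(n); print(n,c)
print(arm.get_state())
E
```

```text
scene {'fov_y': 44.18155107968826, 'cx': 319.83529779172807, 'cy': 202.42464465932352, 'distortion': array([-0.0692142,  0.       ,  0.       ,  0.       ,  0.       ]), 'world_to_cam': array([[-0.901787  , -0.43215829, -0.00440675,  0.40695303],
       [ 0.21995879, -0.46771861,  0.85607092, -0.22109169],
       [-0.37201927,  0.77102433,  0.51683958, -0.6842539 ],
       [ 0.        ,  0.        ,  0.        ,  1.        ]])}
top {'fov_y': 46.85483668839657, 'cx': 322.6632877900702, 'cy': 194.85210420303366, 'distortion': array([-0.00430282,  0.        ,  0.        ,  0.        ,  0.        ]), 'world_to_cam': array([[ 0.00662302, -0.99957029, -0.02855472, -0.12347998],
       [ 0.99244291,  0.00307151,  0.12266881, -0.50965144],
       [-0.12252839, -0.02915137,  0.99203679, -1.1168926 ],
       [ 0.        ,  0.        ,  0.        ,  1.        ]])}
{'t': 0.1, 'q': array([-9.25892901e-01,  3.59342432e-01,  1.11891761e-02, -3.00848259e-04,
       -1.22411645e+00, -2.88127949e-01]), 'qd': array([ 0.00023001, -0.00171715,  0.00158849, -0.00022076,  0.00106521,
       -0.00106682]), 'joint_efforts': array([-2.53629754e-03, -5.84164274e+01,  2.93748200e+01,  7.01565519e+00,
        1.00851417e-02, -4.03062415e-05]), 'eef_pos': array([ 0.23559256, -0.63209985,  0.22571704]), 'ee_rot': array([-3.14144512e+00, -1.49301550e-03,  1.92746926e+00]), 'force': array([-0.70920844,  0.48083414, -0.19269855]), 'moment': array([ 0.00471797, -0.00447416, -0.03786235]), 'width': 0.08767515077513312}
```

View pics/scene0.png

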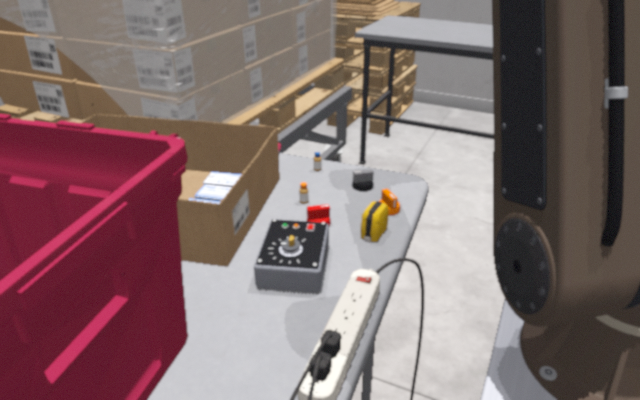

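View pics/top0.png

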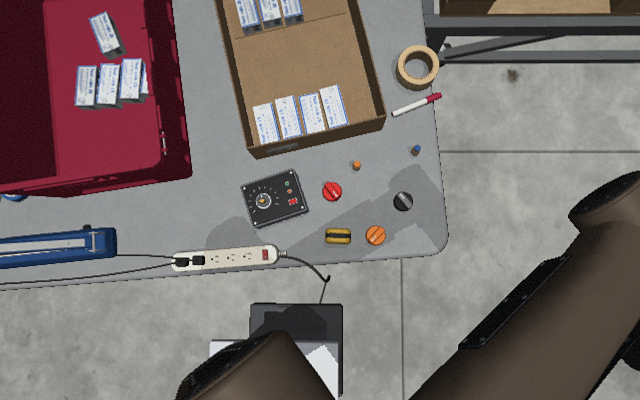

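Candidates: the red knob at top (332,191) and scene (318,214), the orange knob at top (375,235) and scene (390,202), and the black-skirted grey-bar knob at top (403,201) and scene (363,179). The shaft is at top (263,201) and scene (291,243). I choose the black one and will check it in a close crop.

```bash
python3 - <<'E'
from h import *
p=np.load('top0.npz')['p'][:,:,::-1]; q=np.load('scene0.npz')['p'][:,:,::-1]
r=lambda a,s:cv2.resize(a,s,interpolation=cv2.INTER_CUBIC)
a=r(p[180:222,380:430],(400,336));b=r(p[160:240,230:320],(400,355))
c=r(q[160:200,340:390],(400,320));d=r(q[210:300,245:345],(400,360))
h=lambda x:cv2.copyMakeBorder(x,0,300-300 if x.shape[0]>=360 else 360-x.shape[0],0,0,cv2.BORDER_CONSTANT)[:360]
im=np.vstack([np.hstack([h(a),h(b)]),np.hstack([h(c),h(d)])]); cv2.imwrite('pics/c0.png',cv2.resize(im,(666,600)))
E
```

```text
(no output)
```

View pics/c0.png

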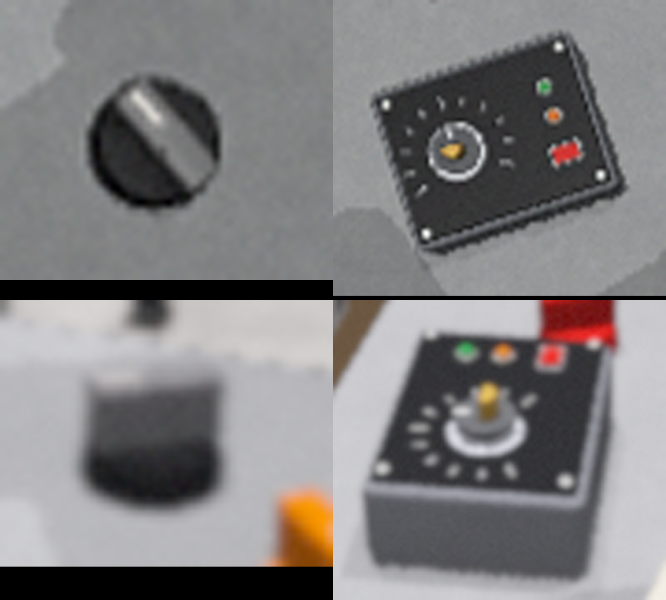

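```bash
python3 - <<'E'
from h import *
p=np.load('top0.npz')['p'][:,:,::-1]; q=np.load('scene0.npz')['p'][:,:,::-1]
r=lambda a:cv2.resize(a,(400,300),interpolation=cv2.INTER_CUBIC)
im=np.vstack([np.hstack([r(p[190:213,388:419]),r(p[188:214,246:281])]),np.hstack([r(q[164:194,343:383]),r(q[228:261,269:313])])]); cv2.imwrite('pics/c1.png',im)
c=viewer.calibration('top'); s=viewer.calibration('scene')
D=np.load('top0.npz');P=depthpts(c,D['d'])
# knob bar top
roi=np.zeros((400,640),bool);roi[185:217,385:422]=1
m=roi&(P[:,:,2]>.033); 
g=P[m]; print('bar',len(g),g.mean(0),g[:,2].max())
m2=roi&(P[:,:,2]>.01); g=P[m2]; (cc,rr)=cv2.minEnclosingCircle(g[:,:2].astype(np.float32)); print('knob',cc,rr)
pp=D['p'].astype(int).sum(2); 
v,u=np.where(roi&(pp>480)); 
print('white',[(a,b,pp[b,a]) for a,b in zip(u,v)][:30])
# box
roi[:]=0;roi[160:240,232:318]=1
m=roi&(P[:,:,2]>.048)&(P[:,:,2]<.06); rect=cv2.minAreaRect(P[m][:,:2].astype(np.float32)); print('box',rect,np.median(P[m][:,2]))
m=roi&(P[:,:,2]>.062); g=P[m]; print('shaft',len(g),g.mean(0),g[:,2].max())
E
```

```text
bar 130 [ 0.49606714 -0.31908274  0.0568798 ] 1.1669909498614965
knob (0.44113868474960327, -0.24692228436470032) 0.11693555116653442
white [(np.int64(388), np.int64(188), np.int64(483)), (np.int64(388), np.int64(189), np.int64(485)), (np.int64(400), np.int64(194), np.int64(632)), (np.int64(401), np.int64(194), np.int64(505)), (np.int64(400), np.int64(195), np.int64(518)), (np.int64(401), np.int64(195), np.int64(628)), (np.int64(402), np.int64(195), np.int64(508)), (np.int64(401), np.int64(196), np.int64(513)), (np.int64(402), np.int64(196), np.int64(623)), (np.int64(402), np.int64(197), np.int64(567)), (np.int64(403), np.int64(197), np.int64(624)), (np.int64(403), np.int64(198), np.int64(522))]
box ((0.501151978969574, -0.00038714706897735596), (0.10968110710382462, 0.13934463262557983), 18.826078414916992) 0.05500134531754253
shaft 161 [ 0.47848828 -0.00124466  0.20501204] 1.1669909498614965
```

View pics/c1.png

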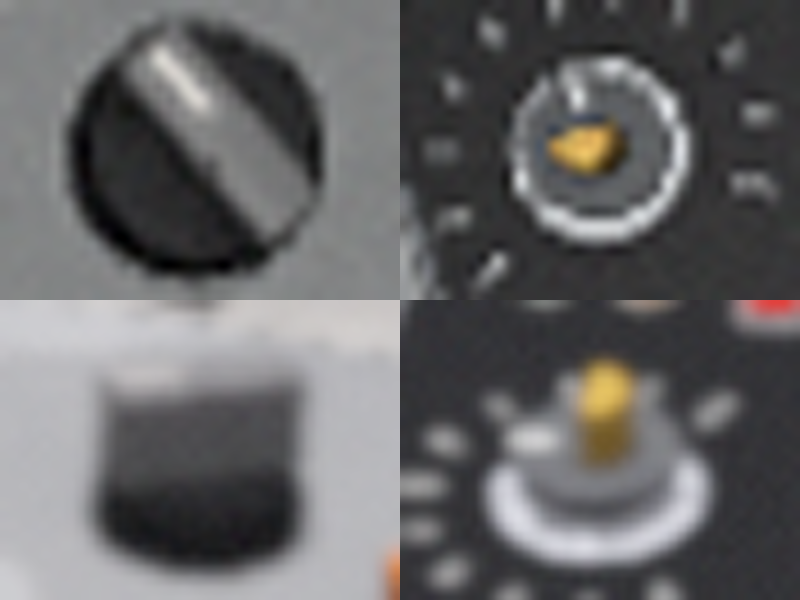

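```bash
python3 - <<'E'
from h import *
c=viewer.calibration('top'); s=viewer.calibration('scene')
D=np.load('top0.npz');d=D['d'].copy();P=depthpts(c,d);p=D['p'].astype(int);V=d>0
roi=np.zeros((400,640),bool);roi[185:217,385:422]=1
m=roi&V&(P[:,:,2]>.033)&(P[:,:,2]<.06);g=P[m];print('bar',len(g),np.median(g[:,2]),cv2.minAreaRect(g[:,:2].astype(np.float32)))
m=roi&V&(P[:,:,2]>.008)&(P[:,:,2]<.06);g=P[m];print('knob',len(g),cv2.minEnclosingCircle(g[:,:2].astype(np.float32)))
g=P[roi&V&(P[:,:,2]>.013)&(P[:,:,2]<.02)];print('skirt top',len(g))
# colour: skirt dark blob
pp=p.sum(2); w=roi&(pp>490)&(np.mgrid[0:400,0:640][0]>190)
wp=np.argwhere(w)[:,::-1]; W=onplane(c,wp.astype(float),.040); print('white line pts',W[:,:2].round(4).tolist())
roi[:]=0;roi[185:217,245:282]=1
sh=roi&V&(P[:,:,2]>.062)&(P[:,:,2]<.09); g=P[sh]; print('sh',len(g)); 
a=roi&V&(P[:,:,2]>.063)&(P[:,:,2]<.071); g=P[a];print('shoulder',len(g),g.mean(0),cv2.minEnclosingCircle(g[:,:2].astype(np.float32)))
a=roi&V&(P[:,:,2]>.075); g=P[a];print('tip',len(g),g.mean(0).round(4),cv2.minAreaRect(g[:,:2].astype(np.float32)))
br=roi&(p[:,:,0]-p[:,:,2]>50); uv=np.argwhere(br)[:,::-1].astype(float); B=onplane(c,uv,.08);print('brass',len(B),B.mean(0),cv2.minAreaRect(B[:,:2].astype(np.float32)))
L=onplane(c,[[261.4,196.0]],.067);print('line top',L, 'line scene',onplane(s,[[283.3,243.4]],.067))
E
```

```text
bar 128 0.03995263308465469 ((0.4982171356678009, -0.32179081439971924), (0.045631371438503265, 0.01681111380457878), 41.45401382446289)
knob 299 ((0.4976396858692169, -0.32057899236679077), 0.024272266775369644)
skirt top 131
white line pts [[0.5117, -0.3109], [0.5117, -0.3133], [0.5092, -0.3108], [0.5092, -0.3133], [0.5092, -0.3157], [0.5067, -0.3132], [0.5067, -0.3157], [0.5043, -0.3156], [0.5043, -0.3181], [0.5018, -0.318]]
sh 135
shoulder 111 [0.4931938  0.02335416 0.06742043] ((0.49309083819389343, 0.023713046684861183), 0.015863945707678795)
tip 17 [0.491  0.0225 0.0793] ((0.4925971031188965, 0.02231123112142086), (0.00912392232567072, 0.011867314577102661), 47.662052154541016)
brass 19 [0.49022285 0.02234579 0.08      ] ((0.49003249406814575, 0.02303481474518776), (0.007182428613305092, 0.011996452696621418), 0.20407254993915558)
line top [[0.50238288 0.02564794 0.067     ]] line scene [[0.50293745 0.03107293 0.067     ]]
```

```bash
python3 - <<'E'
from h import *
R={}
for n,roi in(('top',(185,217,245,282)),('scene',(225,262,268,314))):
    c=viewer.calibration(n);D=np.load(n+'0.npz');d=D['d'];P=depthpts(c,d);p=D['p'].astype(int)
    r=np.zeros((400,640),bool);r[roi[0]:roi[1],roi[2]:roi[3]]=1;r&=d>0
    a=r&(P[:,:,2]>.0645)&(P[:,:,2]<.070);g=P[a]
    cc=cv2.minEnclosingCircle(g[:,:2].astype(np.float32));print(n,len(g),np.median(g[:,2]),cc)
    A=np.argwhere(a)[:,::-1]; Wt=onplane(c,A.astype(float),.067)
    mn=p.min(2)[a]; base=np.median(mn); w=np.clip(mn-base-40,0,None); k=w>0
    for x,y in zip(Wt[k],w[k]): pass
    # distance-limited white
    ctr=np.array([.4931,.0235]); dd=np.hypot(*(Wt[:,:2]-ctr).T); 
    print(base,[(A[i].tolist(),int(w[i]),(1e3*(Wt[i,:2]-ctr)).round(1).tolist()) for i in np.where(k)[0]])
    k&=dd<.0155
    L=(Wt[k,:2]*w[k,None]).sum(0)/w[k].sum(); v=L-ctr; print('line',L,np.degrees(np.arctan2(v[1],v[0])))
    br=r&(p[:,:,0]-p[:,:,2]>45)&(P[:,:,2]>.077)&(P[:,:,2]<.084); B=P[br]; uv=np.argwhere(br)[:,::-1].astype(float); B2=onplane(c,uv,.08)
    print('brass',len(B),B.mean(0),B2.mean(0)); 
    o,dr=ray(c,[[0,0]]); print('cam',o)
    print(p[roi[0]:roi[1],roi[2]:roi[3]].min(2)[8:24,10:30] if n=='scene' else p[192:207,255:273].min(2))
E
```

```text
top 96 0.06754812625969286 ((0.49309083819389343, 0.023713046684861183), 0.015863945707678795)
93.5 [([260, 194], 13, [14.1, 5.7]), ([261, 194], 9, [14.1, 3.2]), ([264, 194], 26, [14.2, -4.0]), ([265, 194], 3, [14.2, -6.5]), ([258, 195], 7, [11.7, 10.4]), ([261, 196], 83, [9.3, 3.1]), ([261, 197], 19, [6.9, 3.1]), ([268, 197], 0, [6.9, -13.9]), ([256, 201], 12, [-2.9, 14.9])]
line [0.50263185 0.02656984] 17.85172545000858
brass 13 [0.49084758 0.02257507 0.0801179 ] [0.4908616  0.02259252 0.08      ]
cam [ 0.36976672 -0.15442047  1.16699095]
[[ 52  45  50  51  48  44  44  44  41  39  45  44  47  49  49  50  53  49]
 [ 49  50  50  45  44  99 109 112 150 193 166  90  46  45  49  51  51  52]
 [ 49  45  43  78  69 147 143 112 130 160 137 158 158  64  39  47  45  48]
 [ 43  47  58 141  98 139 176 108  85  90  85 129 142 147  73  44  47  52]
 [ 48  43 129 127  94  97 217 125  89  93  92  89 100 172 181  85  46  51]
 [ 46 108 120  94  92  87 153 108  92  93  93  94  95 134 225 104  44  51]
 [ 41 120  97  88  87  86  80  73  67  68  93  93  94 102 171 116  55  52]
 [ 60 124  98  87  66  87  9
[... 1868 characters left out ...]
  96 121
  123 109]
 [ 66  86 107 119 131 139 142 138 135 130 107  80  58  55  51  64  93 120
  124 122]
 [ 55  69 107 153 176 184 185 172 151 134 106  77  52  42  44  59  88 116
  129 129]
 [ 51  65 118 168 193 202 203 189 161 135 109  75  46  42  43  57  85 114
  126 130]
 [ 54  63 103 143 168 176 176 165 145 129 109  79  54  43  52  65  91 114
  126 128]
 [ 55  71 102 123 134 137 137 135 130 122 108  83  64  63  70  89 106 120
  126 129]
 [ 70 114 147 149 133 127 128 129 127 124 117 102  95  95  97 111 118 122
  123 123]
 [ 97 155 188 180 146 122 122 124 126 125 126 122 118 119 120 122 123 120
  121 116]
 [119 177 204 193 153 115 110 115 122 126 125 124 123 123 122 118 116 112
  106 107]]
```

```bash
cat >> h.py <<'E'
def Rm(r):
    from scipy.spatial.transform import Rotation as Ro
    return Ro.from_euler('xyz',r).as_matrix()
def delta(pos,yaw_deg,n):
    from scipy.spatial.transform import Rotation as Ro
    s=arm.get_state();R0=Rm(s['ee_rot']);R1=Ro.from_euler('xyz',[np.pi,0,np.radians(yaw_deg)]).as_matrix()
    rv=Ro.from_matrix(R0.T@R1).as_rotvec(degrees=True)
    print('pos',s['eef_pos'].round(4),'yaw',np.degrees(s['ee_rot']).round(2),'turn',rv.round(2))
    dp=np.array(pos)-s['eef_pos']; print('after-turn shift',(R1.T@dp).round(4),'per row',(R1.T@dp/n).round(4),'| no-turn',(R0.T@dp).round(4),(R0.T@dp/n).round(4))
E
python3 - <<'E'
from h import *
c=viewer.calibration('top');D=np.load('top0.npz');d=D['d'];P=depthpts(c,d);V=d>0
for n,u,v in(('orange',356,165),('blue',416,150),('tape',338,236),('oknob',375,235),('rknob',332,191)):
    g=P[v-6:v+7,u-6:u+7][V[v-6:v+7,u-6:u+7]]; g=g[g[:,2]>.015]; print(n,g.mean(0).round(3),g[:,2].max().round(3))
for name,ctr,R in(('knob',(.498,-.321),.12),('shaft',(.493,.0235),.12)):
    m=V&(np.hypot(P[:,:,0]-ctr[0],P[:,:,1]-ctr[1])<R)&(P[:,:,2]>.045); print(name,P[m][:,2].max())
m=V&(P[:,:,1]<.12)&(P[:,:,1]>-.2)&(P[:,:,0]<.62)&(P[:,:,0]>.35)&(P[:,:,2]>.09)
print(P[m].min(0) if m.any() else None)
delta((.498,-.321,.10),131.5,11)
E
```

```text
orange [ 0.585 -0.203  0.037] 0.05
blue [ 0.625 -0.351  0.037] 0.049
tape [ 0.408 -0.159  0.06 ] 0.065
oknob [ 0.411 -0.25   0.034] 0.044
rknob [ 0.52  -0.145  0.032] 0.046Traceback (most recent call last):
  File "<stdin>", line 6, in <module>
    return umr_maximum(a, axis, None, out, keepdims, initial, where)
ValueError: zero-size array to reduction operation maximum which has no identity
```

```bash
python3 - <<'E'
from h import *
c=viewer.calibration('top');D=np.load('top0.npz');d=D['d'];P=depthpts(c,d);V=d>0
m=V&(P[:,:,1]<.14)&(P[:,:,1]>-.2)&(P[:,:,0]<.66)&(P[:,:,0]>.35)&(P[:,:,2]>.085)
print(P[m].min(0),P[m].max(0), 'near', [np.hypot(P[m][:,0]-.493,P[m][:,1]-.0235).min()] if m.any() else None)
delta((.498,-.321,.10),131.5,11)
E
```

```text
[ 0.60526974 -0.18611137  0.08511571] [0.65996399 0.06624193 0.13931927] near [np.float64(0.1156172661479591)]
pos [ 0.2356 -0.6321  0.2257] yaw [-1.7999e+02 -9.0000e-02  1.1044e+02] turn [ 1.000e-02 -9.000e-02 -2.106e+01]
after-turn shift [0.0591 0.4027 0.1257] per row [0.0054 0.0366 0.0114] | no-turn [0.1997 0.3545 0.126 ] [0.0182 0.0322 0.0115]
```

Request:
step_arm:
  targets:
    - [[0,0,0],[0,0,-7],0]
    - [[0,0,0],[0,0,-7],0]
    - [[0,0,0],[0,0,-7],0]
    - [[0.0055,0.037,0.01],[0,0,0],0]
    - [[0.0055,0.037,0.01],[0,0,0],0]
    - [[0.0055,0.037,0.01],[0,0,0],0]
    - [[0.0055,0.037,0.01],[0,0,0],0]
    - [[0.0055,0.037,0.01],[0,0,0],0]
  grip_force: 40

```text
t: 0.9
eef_pos: [0.3567, -0.488, 0.1759]
ee_rot: [-3.142, -0.001, 2.294]
force: [1.1, -1.0, 0.2]
width: 0.0442
```

Request:
step_arm:
  targets:
    - [[0.0055,0.037,0.01],[0,0,0],0]
    - [[0.0055,0.037,0.01],[0,0,0],0]
    - [[0.0055,0.037,0.01],[0,0,0],0]
    - [[0.0055,0.037,0.01],[0,0,0],0]
    - [[0.0055,0.037,0.01],[0,0,0],0]
    - [[0.003,0.03,0.01],[0,0,0],0]
    - [[0,0,0],[0,0,0],0]
    - [[0,0,0],[0,0,0],0]

```text
t: 1.7
eef_pos: [0.4973, -0.3235, 0.1159]
ee_rot: [-3.141, -0.001, 2.296]
force: [-0.3, 0.1, -0.7]
width: 0.044
```

```bash
python3 - <<'E'
from h import *
delta((.498,-.3214,.0185),131.5,7)
for n in('scene','top'):
    p,d=viewer.grab_frame(n); np.savez(f'{n}1.npz',p=p,d=d)
    cv2.imwrite(f'pics/{n}1.png',cv2.resize(p[100:240,300:500][:,:,::-1],(800,560),interpolation=cv2.INTER_CUBIC))
E
```

```text
pos [ 0.4973 -0.3235  0.1159] yaw [-1.7996e+02 -7.0000e-02  1.3154e+02] turn [-0.04 -0.07  0.04]
after-turn shift [0.0011 0.0019 0.0974] per row [0.0002 0.0003 0.0139] | no-turn [0.001  0.002  0.0974] [0.0001 0.0003 0.0139]
```

View pics/scene1.png

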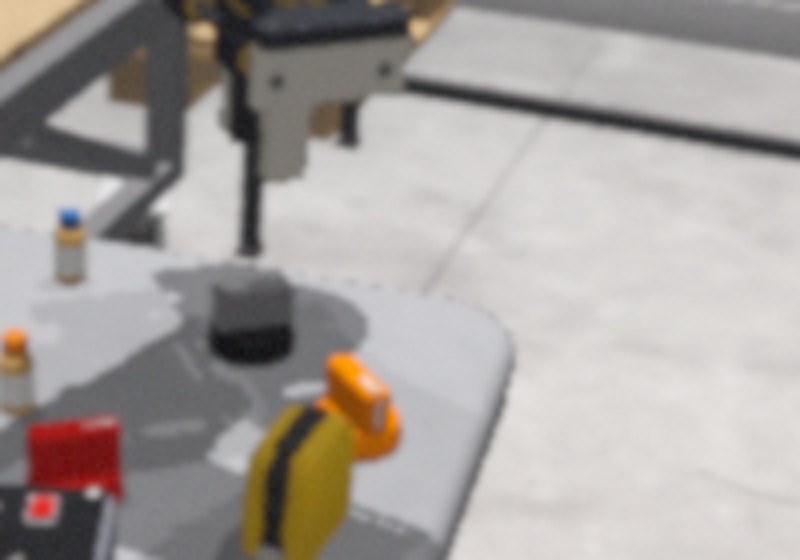

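View pics/top1.png

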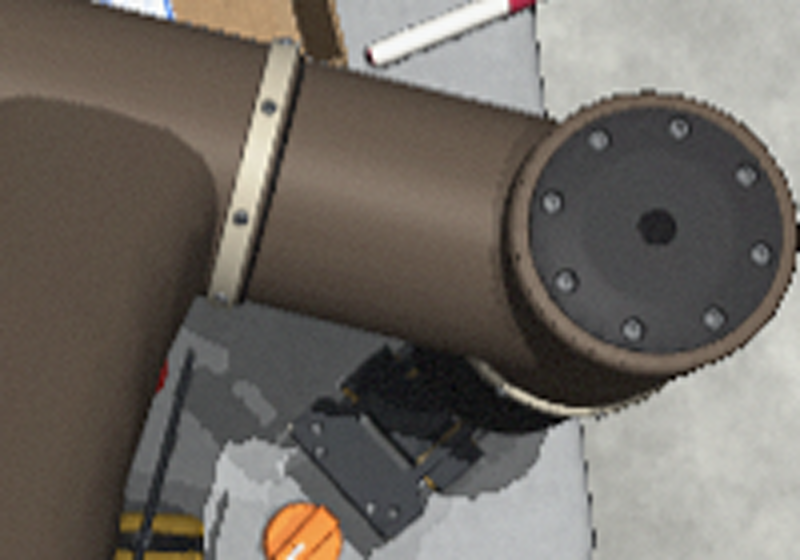

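The scene crop shows the open fingers above the black knob, which sits at crop (250,320). The top view is blocked by the arm. Now I lower onto the knob.

Request:
step_arm:
  targets:
    - [[0.001,0.002,0.015],[0,0,0],0]
    - [[0,0,0.02],[0,0,0],0]
    - [[0,0,0.02],[0,0,0],0]
    - [[0,0,0.02],[0,0,0],0]
    - [[0,0,0.012],[0,0,0],0]
    - [[0,0,0.01],[0,0,0],0]
    - [[0,0,0],[0,0,0],0]
    - [[0,0,0],[0,0,0],0]

```text
t: 2.6
eef_pos: [0.4982, -0.3225, 0.02]
ee_rot: [3.141, 0.0, 2.294]
force: [0.5, -0.1, -0.4]
width: 0.0437
```

```bash
python3 - <<'E'
from h import *
delta((.498,-.3214,.0185),131.5,7)
for n in('scene',):
    p,d=viewer.grab_frame(n); np.savez(f'{n}2.npz',p=p,d=d)
    cv2.imwrite(f'pics/{n}2.png',cv2.resize(p[140:210,320:420][:,:,::-1],(800,560),interpolation=cv2.INTER_CUBIC))
E
```

```text
pos [ 0.4982 -0.3225  0.02  ] yaw [1.7999e+02 3.0000e-02 1.3144e+02] turn [ 0.01  0.03 -0.06]
after-turn shift [0.001  0.0006 0.0015] per row [0.0001 0.0001 0.0002] | no-turn [0.001  0.0005 0.0015] [0.0001 0.0001 0.0002]
```

View pics/scene2.png

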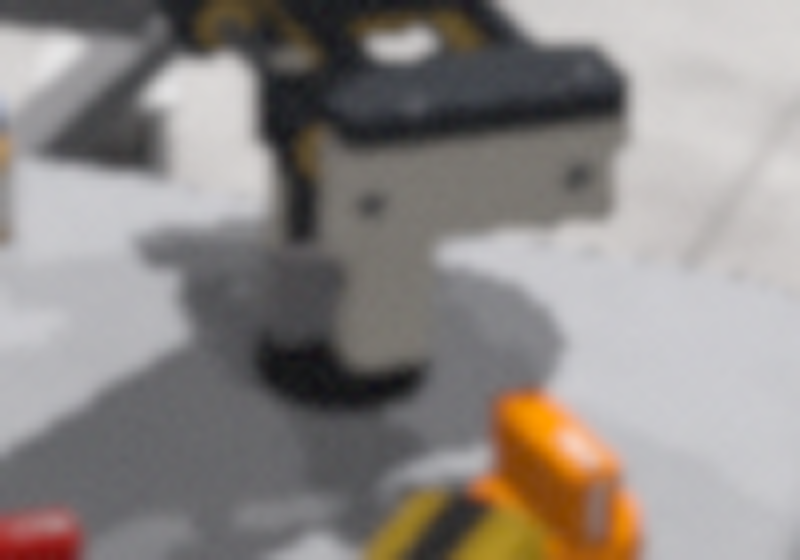

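Request:
step_arm:
  targets:
    - [[0.001,0.0005,0.0015],[0,0,0],0]
    - [[0,0,0],[0,0,0],-0.6]
    - [[0,0,0],[0,0,0],-1]
    - [[0,0,0],[0,0,0],-1]
    - [[0,0,0],[0,0,0],-1]
    - [[0,0,0],[0,0,0],-1]
    - [[0,0,-0.01],[0,0,0],-1]
    - [[0,0,-0.03],[0,0,0],-1]

```text
t: 3.45
eef_pos: [0.4956, -0.3203, 0.0562]
ee_rot: [-3.139, -0.005, 2.294]
force: [-0.1, -0.1, 0.0]
width: 0.0158
```

Request:
step_arm:
  targets:
    - [[0,0,-0.04],[0,0,0],-1]
    - [[0,0,-0.04],[0,0,0],-1]
    - [[0,0,-0.02],[0,0,0],-1]
    - [[0,0,0],[0,0,7.5],-1]
    - [[0,0,0],[0,0,7.5],-1]
    - [[0,0,0],[0,0,7.5],-1]
    - [[0,0,0],[0,0,0],-1]
    - [[0,0,0],[0,0,0],-1]

```text
t: 4.25
eef_pos: [0.4977, -0.3211, 0.1585]
ee_rot: [3.141, 0.0, 1.905]
force: [0.5, -0.2, -0.8]
width: 0.0154
```

```bash
python3 - <<'E'
from h import *
delta((.493,-.0,.158),109,8)
for n in('scene',):
    p,d=viewer.grab_frame(n); np.savez(f'{n}3.npz',p=p,d=d)
    cv2.imwrite(f'pics/{n}3.png',cv2.resize(p[80:220,300:500][:,:,::-1],(800,560),interpolation=cv2.INTER_CUBIC))
E
```

```text
pos [ 0.4977 -0.3211  0.1585] yaw [1.7999e+02 1.0000e-02 1.0916e+02] turn [0.01 0.01 0.16]
after-turn shift [0.3051 0.1001 0.0005] per row [0.0381 0.0125 0.0001] | no-turn [0.3048 0.101  0.0004] [0.0381 0.0126 0.0001]
```

View pics/scene3.png

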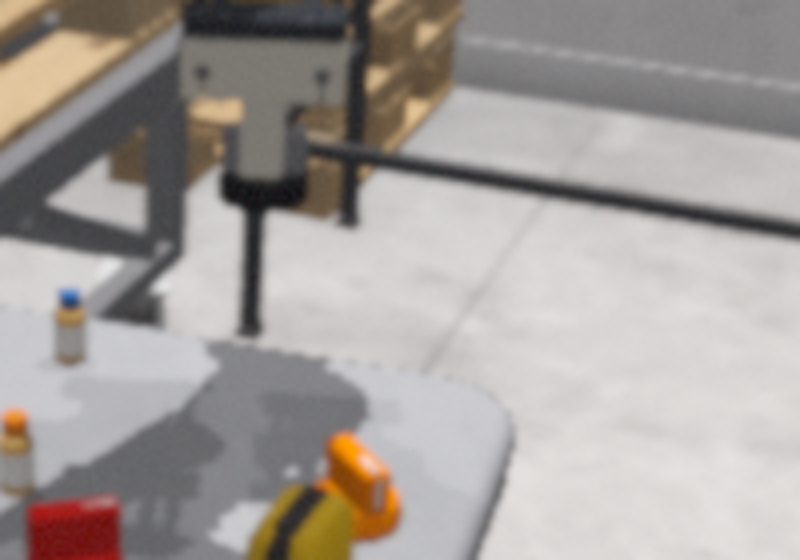

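Request:
step_arm:
  targets:
    - [[0.02,0.0066,0],[0,0,0],-1]
    - [[0.035,0.0116,0],[0,0,0],-1]
    - [[0.04,0.0133,0],[0,0,0],-1]
    - [[0.04,0.0133,0],[0,0,0],-1]
    - [[0.04,0.0133,0],[0,0,0],-1]
    - [[0.04,0.0133,0],[0,0,0],-1]
    - [[0.04,0.0133,0],[0,0,0],-1]
    - [[0.035,0.0116,0],[0,0,0],-1]

```text
t: 5.1
eef_pos: [0.4945, -0.0137, 0.1584]
ee_rot: [3.141, 0.0, 1.905]
force: [1.3, -0.1, -0.1]
width: 0.0155
```

Request:
step_arm:
  targets:
    - [[0.025,0.0083,0],[0,0,0],-1]
    - [[0.012,0.004,0],[0,0,0],-1]
    - [[0,0,0.01],[0,0,0],-1]
    - [[0,0,0.01],[0,0,0],-1]
    - [[0,0,0],[0,0,0],-1]
    - [[0,0,0],[0,0,0],-1]
    - [[0,0,0],[0,0,0],-1]
    - [[0,0,0],[0,0,0],-1]

```text
t: 5.9
eef_pos: [0.4945, 0.023, 0.1383]
ee_rot: [3.141, 0.0, 1.901]
force: [-0.1, -0.8, -0.4]
width: 0.0154
```

```bash
python3 - <<'E'
from h import *
delta((.493,.0235,.138),109,1)
print(arm.get_state()['force'])
for n in('scene','top'):
    p,d=viewer.grab_frame(n); np.savez(f'{n}4.npz',p=p,d=d)
    cv2.imwrite(f'pics/{n}4.png',cv2.resize((p[180:280,230:370] if n=='scene' else p[140:240,200:340])[:,:,::-1],(784,560),interpolation=cv2.INTER_CUBIC))
E
```

```text
pos [0.4945 0.023  0.1383] yaw [179.98   0.   108.9 ] turn [ 0.02  0.   -0.1 ]
after-turn shift [ 0.0009 -0.0013  0.0003] per row [ 0.0009 -0.0013  0.0003] | no-turn [ 0.0009 -0.0013  0.0003] [ 0.0009 -0.0013  0.0003]
[-0.06310511 -0.83564134 -0.35164   ]
```

View pics/scene4.png

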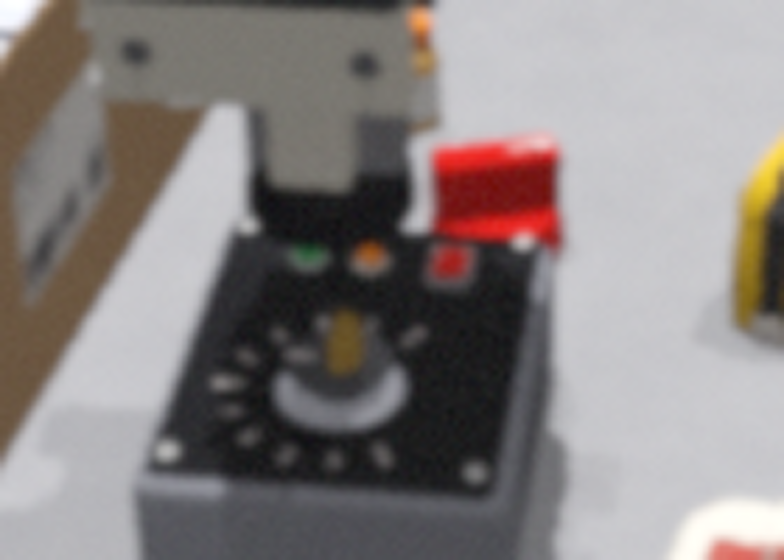

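View pics/top4.png

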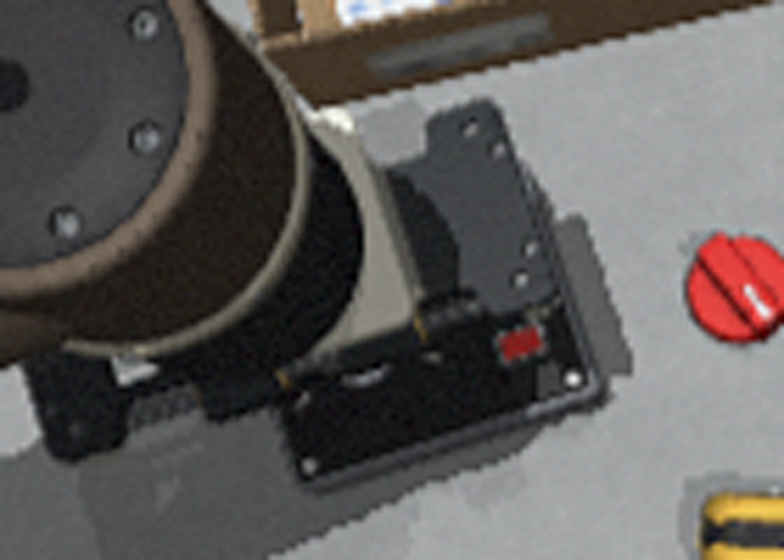

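```bash
python3 - <<'E'
from h import *
s=viewer.calibration('scene');D=np.load('scene4.npz');d=D['d'];p=D['p'].astype(int);P=depthpts(s,d)
print('proj shoulder',proj(s,[[.4931,.0235,.067],[.4931,.0235,.080]]))
print('proj knob foot, skirttop',proj(s,[[.4945,.023,.120],[.4945,.023,.136]]))
# depth clouds
r=np.zeros((400,640),bool);r[205:235,265:312]=1
dark=r&(p.max(2)<75)&(d>0)
for v in range(208,226):
    u=np.where(dark[v]&(P[v,:,2]>.1))[0]; print(v,u.min() if len(u) else None,u.max() if len(u) else None,(P[v,u,2].round(3)[[0,len(u)//2,-1]]) if len(u) else '')
# skirt cloud circle fit
g=P[dark&(P[:,:,2]>.11)&(P[:,:,2]<.14)]
print(len(g),g[:,2].min(),g[:,2].max())
from scipy.optimize import least_squares
f=lambda q:np.hypot(g[:,0]-q[0],g[:,1]-q[1])-(.025-.0025*(g[:,2]-q[2])/.016)
q=least_squares(f,[.4945,.023,.12],loss='soft_l1',f_scale=.001);print(q.x,np.std(q.fun))
D0=np.load('scene0.npz');P0=depthpts(s,D0['d'])
r[:]=0;r[225:262,268:314]=1
a=r&(P0[:,:,2]>.0635)&(P0[:,:,2]<.070)
for v in range(236,256):
    u=np.where(a[v])[0]; print(v,(u.min(),u.max()) if len(u) else None)
g=P0[a]; h=cv2.convexHull(g[:,:2].astype(np.float32))[:,0]; 
f2=lambda q:np.hypot(h[:,0]-q[0],h[:,1]-q[1])-.016
q=least_squares(f2,[.493,.0235],loss='soft_l1',f_scale=.001);print('shoulder scene',q.x,np.median(g[:,2]),g.mean(0))
# box in scene
r[:]=0;r[210:300,250:340]=1
E
```

```text
proj shoulder [[290.72968072 242.46427939]
 [290.44897047 236.02111143]]
proj knob foot, skirttop [[288.94079031 215.13947588]
 [288.56773608 206.62606944]]
208 297 297 [0.139 0.139 0.139]
209 276 301 [0.136 0.137 0.137]
210 276 302 [0.135 0.137 0.134]
211 275 302 [0.135 0.133 0.132]
212 275 302 [0.134 0.134 0.131]
213 275 302 [0.132 0.136 0.128]
214 275 302 [0.132 0.135 0.128]
215 275 302 [0.131 0.134 0.126]
216 275 302 [0.129 0.134 0.126]
217 275 302 [0.127 0.132 0.125]
218 276 301 [0.125 0.131 0.122]
219 277 300 [0.126 0.129 0.124]
220 277 300 [0.124 0.128 0.121]
221 276 300 [0.12  0.126 0.118]
222 278 298 [0.121 0.125 0.12 ]
223 280 294 [0.12  0.122 0.121]
224 283 291 [0.119 0.12  0.119]
225 None None 
315 0.1183135960174278 0.13954937311662358
[0.49481514 0.02492272 0.11571305] 0.002064881031654166
236 None
237 None
238 None
239 (np.int64(286), np.int64(294))
240 (np.int64(284), np.int64(297))
241 (np.int64(282), np.int64(297))
242 (np.int64(282), np.int64(298))
243 (np.int64(281), np.int64(299))
244 (np.int64(281), np.int64(299))
245 (np.int64(281), np.int64(299))
246 (np.int64(281), np.int64(298))
247 (np.int64(282), np.int64(297))
248 (np.int64(282), np.int64(297))
249 (np.int64(284), np.int64(295))
250 (np.int64(286), np.int64(292))
251 None
252 None
253 None
254 None
255 None
shoulder scene [0.49309963 0.02585604] 0.06534167223284504 [0.49234703 0.02864905 0.06550505]
```

```bash
python3 - <<'E'
from h import *
s=viewer.calibration('scene')
a=np.linspace(0,2*np.pi,90)
def ext(c,r,z):
    q=proj(s,np.c_[c[0]+r*np.cos(a),c[1]+r*np.sin(a),0*a+z]);return q.min(0).round(1),q.max(0).round(1)
print('knob foot',ext((.4945,.023),.025,.120),ext((.4945,.023),.025,.1205))
print('shoulder',ext((.4931,.0235),.016,.067))
k=proj(s,[[.4945,.023,.12],[.4955,.023,.12],[.4945,.024,.12],[.4945,.023,.121]]);print((k-k[0])[1:])
E
```

```text
knob foot (array([273.3, 206.9]), array([304.6, 223.8])) (array([273.3, 206.7]), array([304.6, 223.5]))
shoulder (array([281.1, 236.9]), array([300.4, 248.2]))
[[-0.54830312 -0.14346578]
 [-0.30027043  0.30485181]
 [-0.02312293 -0.52682099]]
```

The scene and top estimates of the shaft agree within 1 mm sideways. I shift slightly and lower to just above the tip.

Request:
step_arm:
  targets:
    - [[0.0009,-0.0013,0.01],[0,0,0],-1]
    - [[0,0,0.015],[0,0,0],-1]
    - [[0,0,0.01],[0,0,0],-1]
    - [[0,0,0.003],[0,0,0],-1]
    - [[0,0,0.002],[0,0,0],-1]
    - [[0,0,0.001],[0,0,0],-1]
    - [[0,0,0.001],[0,0,0],-1]
    - [[0,0,0],[0,0,0],-1]

```text
t: 6.8
eef_pos: [0.493, 0.024, 0.0963]
ee_rot: [3.141, -0.0, 1.901]
force: [-0.7, -0.4, -0.6]
width: 0.0159
```

```bash
python3 - <<'E'
from h import *
delta((.4931,.0235,.0855),109,1)
s=arm.get_state();print(s['force'],s['moment'])
for n in('scene',):
    p,d=viewer.grab_frame(n); np.savez(f'{n}5.npz',p=p,d=d)
    cv2.imwrite(f'pics/{n}5.png',cv2.resize((p[195:265,245:343])[:,:,::-1],(784,560),interpolation=cv2.INTER_CUBIC))
E
```

```text
pos [0.493  0.024  0.0963] yaw [179.97  -0.   108.94] turn [ 0.03 -0.   -0.06]
after-turn shift [-0.0005 -0.      0.0108] per row [-0.0005 -0.      0.0108] | no-turn [-0.0005 -0.      0.0108] [-0.0005 -0.      0.0108]
[-0.71028912 -0.38355964 -0.61951232] [ 0.03552424 -0.01090625  0.02776792]
```

View pics/scene5.png

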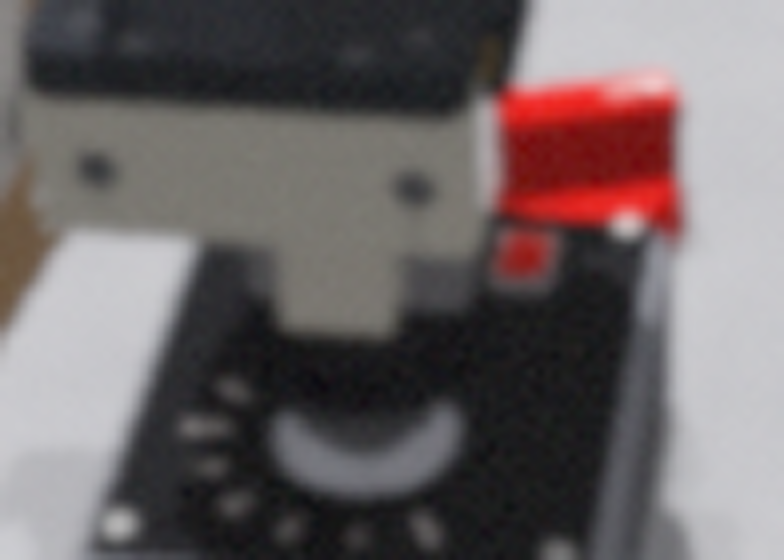

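Request:
step_arm:
  targets:
    - [[0,0,0.002],[0,0,0],-1]
    - [[0,0,0.002],[0,0,0],-1]
    - [[0,0,0.002],[0,0,0],-1]
    - [[0,0,0],[0,0,0],-1]
    - [[0,0,0],[0,0,0],-1]
    - [[0,0,0],[0,0,0],-1]
    - [[0,0,0],[0,0,0],-1]
    - [[0,0,0],[0,0,0],-1]

```text
t: 7.65
eef_pos: [0.4928, 0.0239, 0.0901]
ee_rot: [3.141, -0.0, 1.901]
force: [0.3, 0.9, -0.7]
width: 0.0155
```

```bash
python3 - <<'E'
from h import *
delta((.4931,.0235,.0855),109,1)
s=arm.get_state();print(s['force'],s['moment'])
E
```

```text
pos [0.4928 0.0239 0.0901] yaw [179.99  -0.   108.94] turn [ 0.01 -0.   -0.06]
after-turn shift [-0.0005  0.0001  0.0046] per row [-0.0005  0.0001  0.0046] | no-turn [-0.0005  0.0001  0.0046] [-0.0005  0.0001  0.0046]
[ 0.30112738  0.94825616 -0.69190878] [ 0.05931399 -0.2025045   0.04602969]
```

Request:
step_arm:
  targets:
    - [[0,0,0.002],[0,0,0],-1]
    - [[0,0,0.001],[0,0,0],-1]
    - [[0,0,0.001],[0,0,0],-1]
    - [[0,0,0.001],[0,0,0],-1]
    - [[0,0,0],[0,0,0],-1]
    - [[0,0,0],[0,0,0],-1]
    - [[0,0,0],[0,0,0],-1]
    - [[0,0,0],[0,0,0],-1]
  grip_force: 50

```text
t: 8.45
eef_pos: [0.4929, 0.0238, 0.0852]
ee_rot: [3.141, 0.0, 1.901]
force: [0.7, -1.0, 1.2]
width: 0.0154
```

```bash
python3 - <<'E'
from h import *
delta((.4931,.0235,.0785),109,1)
s=arm.get_state();print(s['force'],s['moment'])
for n in('scene',):
    p,d=viewer.grab_frame(n); np.savez(f'{n}6.npz',p=p,d=d)
    cv2.imwrite(f'pics/{n}6.png',cv2.resize((p[195:265,245:343])[:,:,::-1],(784,560),interpolation=cv2.INTER_CUBIC))
E
```

```text
pos [0.4929 0.0238 0.0852] yaw [179.99   0.   108.95] turn [ 0.01  0.   -0.05]
after-turn shift [-0.0004  0.0001  0.0067] per row [-0.0004  0.0001  0.0067] | no-turn [-0.0004  0.0001  0.0067] [-0.0004  0.0001  0.0067]
[ 0.66147256 -1.00181712  1.1653631 ] [-0.41704132 -0.53727109 -0.01038949]
```

View pics/scene6.png

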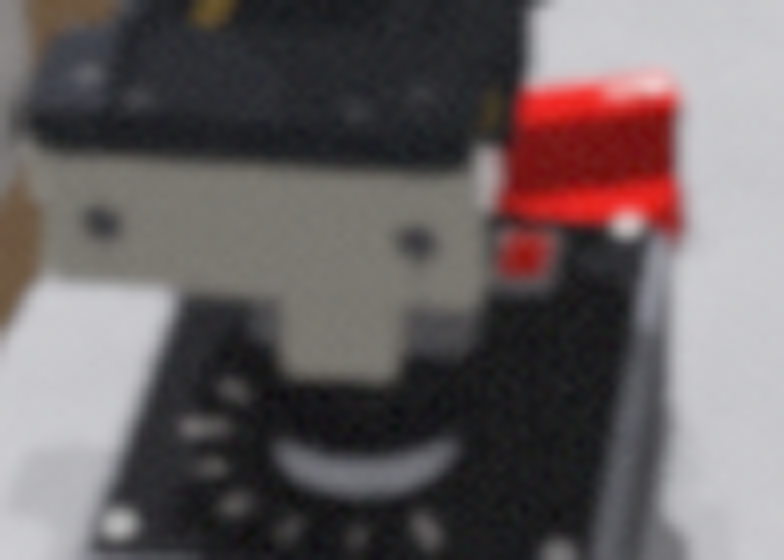

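The knob sits on the shoulder with about 1 N of upward force. Now I press it.

Request:
step_arm:
  targets:
    - [[0,0,0.001],[0,0,0],-1]
    - [[0,0,0.001],[0,0,0],-1]
    - [[0,0,0.001],[0,0,0],-1]
    - [[0,0,0.001],[0,0,0],-1]
    - [[0,0,0.001],[0,0,0],-1]
    - [[0,0,0.001],[0,0,0],-1]
    - [[0,0,0],[0,0,0],-1]
    - [[0,0,0],[0,0,0],-1]

```text
t: 9.3
eef_pos: [0.493, 0.0239, 0.0794]
ee_rot: [3.141, 0.0, 1.902]
force: [-0.8, -1.6, 7.6]
width: 0.0157
```

```bash
python3 - <<'E'
from h import *
delta((.4931,.0235,.0785),109,1)
s=arm.get_state();print(s['force'],s['moment'])
E
```

```text
pos [0.493  0.0239 0.0794] yaw [1.7998e+02 1.0000e-02 1.0896e+02] turn [ 0.02  0.01 -0.04]
after-turn shift [-0.0004 -0.      0.0009] per row [-0.0004 -0.      0.0009] | no-turn [-0.0004 -0.      0.0009] [-0.0004 -0.      0.0009]
[-0.76402926 -1.63510201  7.61117   ] [-0.50829183  0.16040038 -0.04095066]
```

Request:
step_arm:
  targets:
    - [[0,0,0.001],[0,0,0],-1]
    - [[0,0,0.001],[0,0,0],-1]
    - [[0,0,0.0005],[0,0,0],-1]
    - [[0,0,0],[0,0,0],-1]
    - [[0,0,0],[0,0,0],-1]
    - [[0,0,0],[0,0,0],-1]
    - [[0,0,0],[0,0,0],-1]
    - [[0,0,0],[0,0,0],-1]

```text
t: 10.1
eef_pos: [0.493, 0.0238, 0.0779]
ee_rot: [3.141, 0.0, 1.902]
force: [-5.2, -0.8, 18.6]
width: 0.0155
```

```bash
python3 - <<'E'
from h import *
delta((.4931,.0235,.0785),109,1)
s=arm.get_state();print(s['force'],s['moment'])
for n in('scene',):
    p,d=viewer.grab_frame(n); np.savez(f'{n}7.npz',p=p,d=d)
    cv2.imwrite(f'pics/{n}7.png',cv2.resize((p[195:265,245:343])[:,:,::-1],(784,560),interpolation=cv2.INTER_CUBIC))
E
```

```text
pos [0.493  0.0238 0.0779] yaw [1.7995e+02 2.0000e-02 1.0898e+02] turn [ 0.05  0.02 -0.02]
after-turn shift [-0.0003 -0.0001 -0.0006] per row [-0.0003 -0.0001 -0.0006] | no-turn [-0.0003 -0.0001 -0.0006] [-0.0003 -0.0001 -0.0006]
[-5.24057075 -0.83887605 18.59776422] [-0.2723553   1.9011631  -0.03427319]
```

View pics/scene7.png

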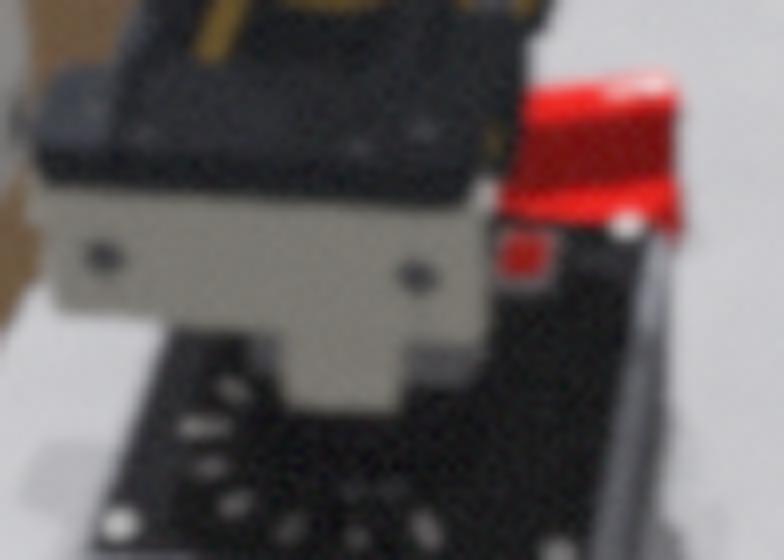

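The knob is down by about 7.3 mm, and the 18.6 N reading is above the spring's 10 N, so it is on the solid stop. The grip is still on the bar, so I hand in.

```bash
python3 -c "
from h import *
print(ticket.job_done()); s=arm.get_state(); print(s['t'],s['eef_pos'],s['force'],s['width'])"
```

```text
the job is handed in; nothing more can be done
None
the job is handed in; nothing more can be done
```

I gripped the black knob across its bar, lifted it and turned it about 22.5° to match the shaft's flat. I then slid it onto the D-shaft and pressed it in, and handed the job in at about 10.1 s with the gripper still holding it down at 50 N grip.

**Last checks:**
- **Fit:** the knob slid onto the shaft with almost no force and reached the shoulder at the expected height.
- **Press:** it then went down about 7.3 mm to the solid stop. The upward force there was 18.6 N, against about 10 N from the spring alone.
- **Grip:** the finger opening was 15.5 mm, so the fingers were still on the bar.
- **Bystanders:** nothing came near the tape measure or the vials on the way. I took no dedicated picture of them at the end.

**Disagreements:**
- **Shaft position:** the scene camera's raw depth put the shaft 2–5 mm off from the top camera. I used the top camera, and the free fit bore that out.
- **Flat direction:** estimates ranged from 14° to 38° before I corrected for that offset. After correction they were 18–23°, and I used 19°.
- **Side force:** about 5 N remained at the stop.

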